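# Lever the vegetable keeper open and tip the scoop of vegetables in

## Robot

A 6-joint arm with a two-finger parallel gripper is mounted at the origin on a cart in front of the work surface, level with it; the furniture and walls round the work are solid. World frame = base frame: x ahead of the robot, y to its left, z up, the work surface at z = 0. Lengths are in m, angles in rad, forces in N, time in s.
With the tool pointing down it reaches from about 0.2 to 0.875 m from the base axis. Payload 3.4 kg.
Tool frame: the origin (TCP) lies between the finger pads; the fingertips stand 25 mm ahead of it and the grasp point (between the pads) lies 6 mm ahead of it (r.nose_length is the z of the fingertips in the tool frame, in m); z points along the fingers, x is the direction in which the jaws open and shut, and the axes are right-handed (so a half turn about z gives the same grasp; the last joint's range is limited). The gripper opens to 94 mm and grips with 3 to 60 N. Pads are 16 mm wide; open, the fingers measure 119 mm over their backs; the gripper's body (75 mm by 177 mm) begins 78 mm behind the grasp point.
Start: joints at [1.182, 0.276, 1.505, -0, 1.361, -0.121], TCP at [0.152, 0.555, 0.23] pointing down, gripper open.
Joint ranges: [-2.89, 2.89], [-0.75, 2.08], [0.22, 2.7], [-1.18, 4.32], [0.11, 2.71], [-2.7, 2.7]. Speed limits (rad/s): [2.57, 2.57, 3.14, 3.14, 3.14, 3.14].

## Interface

Orientations are given as a unit quaternion [w, x, y, z].
In Python, from plant import r, gripper_to, inverse_kinematics, vision, models, telemetry gives the robot as it stands. Calls block until the motion is done:
- r.move_to(position, orientation): joint-space move of the TCP to a pose.
- r.move_l(position, rot=None, vel=0.15, guard=None): straight line of the TCP; rot=None keeps the orientation; vel is the mean speed in m/s. With guard (N) it stops when the force on the tool has changed by that much, and returns True; else False.
- r.movej(angles): joint-space move.
- gripper_to(opening, f_grip=None): finger opening in m; f_grip is the grip in N (None keeps the last); returns when the fingers have stopped.
- r.hold(seconds).
- inverse_kinematics(position, orientation): joint angles nearest the present ones, or None.
- vision.snapshot(name): name is "scene" or "top" or "wrist"; returns the picture (384x512x3 uint8, red, green, blue); there is no depth.
- vision.get_calibration(name): a dict with "fx", "fy", "cx", "cy" (pixels), "D" ([k1, k2, p1, p2, k3] as OpenCV has them; the pictures are not rectified), "position" and "orientation" of the camera in the world. Camera axes: x right, y down, z forward; pixel columns grow to the right and rows downward; lengths in m; the calibration is good to about 2 mm. A picture is of the moment at which its call begins: read the wrist's pose just before it. get_calibration takes no time and is no camera call; for the wrist camera it gives the pose at the moment of the call.
A pose or a line that the arm cannot do raises r.PlanningError and nothing moves.
- r.sign_off(): hands the job in, once; it reports no verdict.
Trained networks look in the newest picture that a camera, given by its name, has taken for a name from the list of things; names that differ only in an ending like _2 or _b are one class to them, and where a whole thing is asked for, a point or a joint stands for the part that bears it (a point fixed in the world has none). Each returns a list of dicts, best first, with "score" (0 to 1); they miss things now and then, are a little off and sometimes report something else, mostly with a low value. They report only what shows in the picture. A call takes as long as a camera call. They do not tell look-alikes from the thing itself.
- models.boxes_of(thing, camera): "at" ([x, y, z] in m, in world coordinates, good to about 4 mm: the middle of the surface that is visible of it).
- models.regions_of(thing, camera): "pixels" (384x512 bool, what is visible of it).
- models.mark_of(thing, camera): "at" ([x, y, z] in m, in world coordinates, good to about 4 mm: a listed point, or the origin of a listed thing).
Readings, each from a call of its own:
- telemetry.current_t(): time.
- telemetry.current_joints(): joint angles.
- telemetry.current_dq(): joint speeds.
- telemetry.current_joint_efforts(): joint torques, N m.
- telemetry.current_ee_pos(): TCP position.
- telemetry.current_tool_rot(): TCP orientation.
- telemetry.current_wrist_force(): force on the tool from outside, world axes, zero at the start.
- telemetry.current_torque(): the same for the moment, N m.
- telemetry.current_opening(): finger opening in m.
Only numpy, scipy, OpenCV 4.12 (cv2) and the standard library are available. Lean on these libraries where they do the work, as an engineer would, in place of code of your own. Each camera call takes 0.05 s, during which the arm holds its last target. There are 200 camera calls.

## Task

Put the vegetables away: lever up the keeper's stiff flush lid with the palette knife at the notch in its front rim, swing it right back so that it stays standing open (about upright or further), and lay the knife flat on the worktop. Then lift the scoop by its handle and tip the onion, garlic and lemon out of its open end into the keeper, without touching them with the gripper, set the empty scoop down level on the worktop, and leave the spice jar, soap and mug where they stand.

Things in the scene. Friction and masses are not known exactly. Their poses are not given: they have to be found in the camera images.
- keeper: Vegetable keeper: pale green enamelled steel tin, 170 x 170 mm, walls 4 mm thick, rim 105 mm and inner floor 8 mm above the worktop; it stands firm and cannot shift. Origin under the centre of its bottom; x points from its front wall (x = -85 mm) to its hinge side (x = +85 mm), z up. Wire carrying loops stick out 17 mm from the side walls (y = +-85 mm) at 66 mm height.
- keeper_lid (a joint): Angle of the keeper's flat lid (170 x 170 x 5 mm steel plate, flush with the walls, no knob) about its hinge along the rear rim (x = +83 mm, 105 mm high in the keeper's frame): 0 shut, grows as the front edge rises, 1.57 upright, stop at 1.85 rad. The hinge is stiff: about 2 N at the front edge lifts the lid, and it stays at any angle where it is left.
- keeper_notch (a point): Pry notch with a bare steel sill in the middle of the top of the keeper's front wall: an opening 64 mm wide and 12 mm high below the shut lid, too low for a finger. This point is the middle of its sill, on the wall's outer face, 93 mm above the worktop.
- lid_edge (a point): Middle of the lid's front edge, on its underside; it moves with the lid.
- knife: Palette knife, 198 mm long: dark wooden handle 93 x 22 x 18 mm (x = -95 to -2 mm), flat stiff steel blade 30 mm wide, 3 mm thick, round tip at x = +103 mm. Origin under the bolster, level with the handle's underside; x points to the tip, y across the blade's width, z up when it lies flat; the blade's mid-plane is at z = 9 mm. 75 g.
- knife_tip (a point): Foremost point of the blade, at its mid-thickness.
- knife_handle (a point): Middle of the knife's handle, 40 mm behind the bolster, 9 mm above its underside: a good place to grip.
- scoop: Aluminium scoop tray with the vegetables: pan 136 (x) x 142 mm (y), 3 mm thick, side walls 36 mm and rear wall 52 mm high; mouth at x = +68 mm, open but for a lip 7 mm high. Origin under the pan's centre; x points from handle to mouth, z up. Dark wooden handle 85 x 22 x 20 mm behind the rear wall (x = -155 to -70 mm), its middle 40 mm above the underside. 260 g empty.
- scoop_mouth (a point): Middle of the scoop's mouth, at floor level.
- scoop_handle (a point): Middle of the scoop's handle, 113 mm behind the pan's centre and 40 mm above its underside.
- onion: Red onion, 64 x 67 x 71 mm, 105 g; origin at the centre of its underside as it first lies.
- garlic: Garlic bulb, 60 x 60 x 59 mm, 41 g; origin at the centre of its underside as it first lies.
- lemon: Lemon, 78 x 55 x 56 mm (long axis x), 108 g; origin at the centre of its underside as it first lies.
- onion_mid (a point): Middle of the onion.
- garlic_mid (a point): Middle of the garlic.
- lemon_mid (a point): Middle of the lemon.
- spice_jar: Spice jar with a yellow cap, diameter 42 mm, 96 mm high; origin under its centre. A bystander.
- soap: Green pump soap bottle, 66 x 68 mm, 162 mm high; origin under its centre. A bystander.
- mug: White mug, 78 mm across, 110 mm with its handle, 97 mm high; origin under its centre. A bystander.
Things that resemble listed ones, but are neither listed nor needed, are in the scene too. There is more than one size of the lemon; the job needs the larger.

How it is judged:
On the way, in this order (a step that is already met when the one before it is completed fails the run):
1. the knife levers the lid up (value of joint keeper_lid above 0.08 rad and contact force between knife and keeper above 0.3 N), for 0.1 s.
2. the lid stands open (value of joint keeper_lid above 1.35 rad), for 0.2 s.
3. the scoop is tipped with its mouth over the keeper (angle between scoop's own z axis and vertical above 0.35 rad and horizontal distance between scoop_mouth and keeper below 0.12 m and height (world z) of scoop_mouth above 0.04 m), for 0.1 s.
At the end, for the whole second after the job is handed in: Onion, garlic and lemon lie at rest inside the keeper, their middles below its rim; its lid stands open by more than 1.35 rad; the knife lies flat (within 0.15 rad, either face up) and the scoop stands level (within 0.1 rad, underside within 12 mm), both at rest on the worktop (x of onion_mid in the frame of keeper between -0.08 and 0.08 m and y of onion_mid in the frame of keeper between -0.08 and 0.08 m and z of each of onion_mid, garlic_mid, lemon_mid in the frame of keeper below 0.105 m and linear speed of each of onion, garlic, lemon below 0.05 m/s and x of garlic_mid in the frame of keeper between -0.08 and 0.08 m and y of garlic_mid in the frame of keeper between -0.08 and 0.08 m and x of lemon_mid in the frame of keeper between -0.08 and 0.08 m and y of lemon_mid in the frame of keeper between -0.08 and 0.08 m and value of joint keeper_lid above 1.35 rad and height (world z) of knife between -0.01 and 0.03 m and angle between knife's own x axis and vertical between 1.42 and 1.72 rad and angle between knife's own y axis and vertical between 1.42 and 1.72 rad and linear speed of each of knife, scoop below 0.03 m/s and height (world z) of scoop between -0.01 and 0.012 m and angle between scoop's own z axis and vertical below 0.1 rad); the robot touches nothing.
It fails at once if the spice jar is shifted by more than 3 cm or tipped over (distance of spice_jar from where it was at the start of the episode above 0.03 m or angle between spice_jar's own z axis and vertical above 0.5 rad).
It fails at once if the soap is shifted by more than 3 cm or tipped over (distance of soap from where it was at the start of the episode above 0.03 m or angle between soap's own z axis and vertical above 0.5 rad).
It fails at once if the mug is shifted by more than 3 cm or tipped over (distance of mug from where it was at the start of the episode above 0.03 m or angle between mug's own z axis and vertical above 0.5 rad).
It fails at once if the gripper's fingers touch a vegetable (contact force between the fingers and onion above 2 N or contact force between the fingers and garlic above 2 N or contact force between the fingers and lemon above 2 N).
It also fails if it takes over 72 s, if anything falls off the work surface, if the arm or the gripper's body presses on something with over 40 N, if the wrist force passes 120 N, or if a joint passes its speed limit or range.

## Working session

There is one attempt and no reset: what is moved stays moved. The work goes in short steps, each a Python script; the robot and the scene stay as the last script left them, time stands still between calls to the robot, and variables do not carry over. Pictures are saved under pics/ and viewed, about 8 in all and at most 12, crops included, and the job is handed in when it is done.

```bash
ls; mkdir -p pics
cat > h.py <<'E'
import numpy as np, cv2
from scipy.spatial.transform import Rotation as R
from plant import r, gripper_to, inverse_kinematics, vision, models, telemetry
def snap(cam,name=None):
    im=vision.snapshot(cam)
    if name: cv2.imwrite(f'pics/{name}.png',im[:,:,::-1])
    return im
def q(zdir,xdir):
    z=np.array(zdir,float);z/=np.linalg.norm(z)
    x=np.array(xdir,float);x-=z*(x@z);x/=np.linalg.norm(x)
    a=R.from_matrix(np.stack([x,np.cross(z,x),z],1)).as_quat()
    return [a[3],a[0],a[1],a[2]]
def mat(qq): return R.from_quat([qq[1],qq[2],qq[3],qq[0]]).as_matrix()
E
python3 - <<'E'
from h import *
np.set_printoptions(precision=3,suppress=True)
a=snap('scene','a');b=snap('top','b')
cv2.imwrite('pics/ab.png',cv2.resize(np.vstack([a,b])[:,:,::-1],(512,768))[:,:])
for c in ['scene','top']:
    print(c,vision.get_calibration(c))
    for t in ['keeper','keeper_notch','lid_edge','knife','knife_tip','knife_handle','scoop','scoop_mouth','scoop_handle','onion','garlic','lemon','spice_jar','soap','mug']:
        print(t,[(round(d['score'],2),np.array(d['at'])) for d in models.mark_of(t,c)[:3]])
print(telemetry.current_t())
E
```

```text
pics
scene {'fx': 435.4600069094784, 'fy': 435.4600069094784, 'cx': 251.16498103035076, 'cy': 187.3863037023029, 'D': array([0.045, 0.   , 0.   , 0.   , 0.   ]), 'position': array([-0.234, -0.447,  1.014]), 'orientation': array([-0.327,  0.805, -0.455,  0.197])}
keeper [(0.97, array([ 0.461, -0.334,  0.002]))]
keeper_notch [(0.96, array([ 0.443, -0.246,  0.092])), (0.31, array([0.522, 0.242, 0.003]))]
lid_edge [(0.75, array([ 0.441, -0.248,  0.106]))]
knife [(0.77, array([0.448, 0.066, 0.001]))]
knife_tip [(0.59, array([ 0.43 , -0.035,  0.011])), (0.26, array([ 0.522,  0.272, -0.003]))]
knife_handle [(0.85, array([0.459, 0.099, 0.012])), (0.23, array([0.533, 0.203, 0.004]))]
scoop [(0.57, array([ 0.524,  0.274, -0.003]))]
scoop_mouth [(0.65, array([0.531, 0.207, 0.003])), (0.28, array([0.52 , 0.239, 0.031]))]
scoop_handle [(0.74, array([0.509, 0.384, 0.041]))]
onion [(0.56, array([0.559, 0.307, 0.003]))]
garlic [(0.8, array([ 0.487,  0.305, -0.   ]))]
lemon [(0.53, array([0.525, 0.242, 0.002])), (0.51, array([ 0.553, -0.053, -0.002]))]
spice_jar [(0.9, array([0.659, 0.006, 0.003]))]

[... 689 characters left out ...]
04]))]
knife [(0.96, array([0.45 , 0.066, 0.   ])), (0.18, array([0.661, 0.006, 0.002]))]
knife_tip [(0.58, array([ 0.425, -0.039,  0.014]))]
knife_handle [(0.7, array([0.458, 0.1  , 0.008]))]
scoop [(0.93, array([0.524, 0.274, 0.003]))]
scoop_mouth [(0.85, array([0.534, 0.205, 0.007])), (0.38, array([0.523, 0.237, 0.003]))]
scoop_handle [(0.58, array([0.509, 0.383, 0.041]))]
onion [(0.49, array([0.553, 0.305, 0.002])), (0.22, array([0.523, 0.241, 0.03 ]))]
garlic [(0.68, array([0.479, 0.301, 0.003]))]
lemon [(0.67, array([ 0.553, -0.056, -0.004]))]
spice_jar [(0.47, array([0.664, 0.005, 0.003]))]
soap [(0.59, array([0.66 , 0.003, 0.003])), (0.52, array([ 0.697, -0.127,  0.003]))]
mug []
1.6
```

View pics/ab.png

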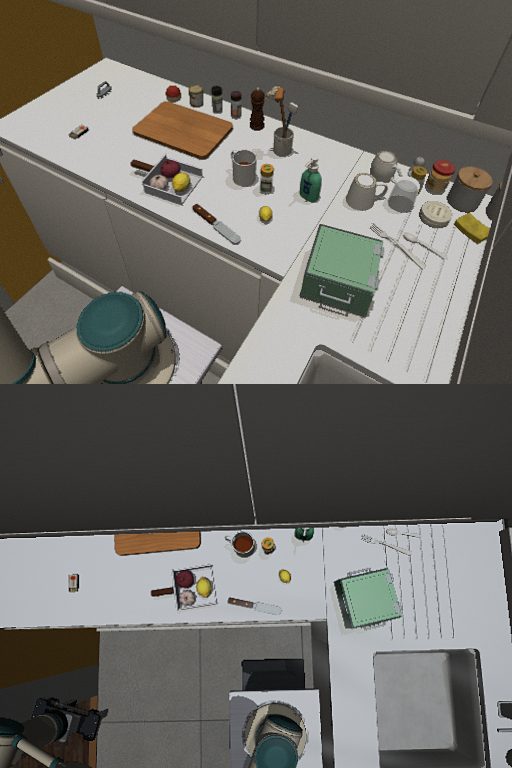

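The scene picture shows the keeper at about (345,270), the knife at (215,222) and the scoop at (172,180). A small decoy lemon lies apart at (265,213). Both views agree to about 5 mm, so I'll plan the knife phase and check reach.

```bash
cat >> h.py <<'E'
U=np.array([0,0,1.])
NOTCH=np.array([0.444,-0.2475,0.093]); KC=np.array([0.463,-0.3315,0])
kx=(KC-NOTCH)*[1,1,0]; kx/=np.linalg.norm(kx); ky=np.cross(U,kx)
def KP(s,h,y=0): # s from the front face, h height
    return NOTCH*[1,1,0]+kx*s+ky*y+U*h
KO=np.array([0.449,0.066,0]); KT=np.array([0.4275,-0.037,0])
KH=np.array([0.4585,0.0995,0])
kd=(KT-KH); kd/=np.linalg.norm(kd)
XG=-0.030; ZT=0.028
def knife_pose(p,d,ref,sg=1):
    """tool pose putting knife-frame point ref=(x,z) at p, knife x along d (unit)"""
    d=np.array(d)/np.linalg.norm(d); yk=np.cross(U,d);yk/=np.linalg.norm(yk); zk=np.cross(d,yk)
    return p+d*(XG-ref[0])+zk*(ZT-ref[1]), q(-zk,sg*yk)
def kdir(th): return kx*np.cos(th)+U*np.sin(th)
def lever(th,L=.05,dz=0): # blade underside on the sill, L beyond it
    return knife_pose(KP(0,.093+dz),kdir(th),(.103-L,.0075),SG)
def swing(phi,rho,th): # tip top at the lid's underside
    return knife_pose(KP(.168-rho*np.cos(phi),.105+rho*np.sin(phi)),kdir(th),(.101,.0105),SG)
SG=1
E
python3 - <<'E'
import h; from h import *
np.set_printoptions(precision=2,suppress=True)
print(np.degrees(np.arctan2(kx[1],kx[0])),np.degrees(np.arctan2(kd[1],kd[0])), np.linalg.norm(KC-NOTCH*[1,1,0]))
for sg in (1,-1):
    h.SG=sg; print(sg)
    g=KO+kd*XG
    for n,(p,o) in dict(grasp=knife_pose(g,kd,(XG,0),sg),ins0=knife_pose(KP(-.03,.099),kdir(0),(.103,.009),sg),l0=lever(0),l30=lever(.52),s1=swing(.2,.125,.5),s2=swing(.8,.14,.5),s3=swing(1.7,.15,.5)).items():
        print(n,p,inverse_kinematics(p,o))
    # scoop
    S=np.array([.524,.274,0]);sd=np.array([.128,-.992,0]);sd/=np.linalg.norm(sd)
    for lean in (0,.5,.8):
        z=-U*np.cos(lean)+sd*np.sin(lean);y=np.cross(U,sd)
        print('sc',lean,inverse_kinematics(S-.1*sd+.04*U-.006*z,q(z,sg*y)))
        for th in (0,.7,1.2):
            d=kx*np.cos(th)-U*np.sin(th); zz=np.cross(d,ky)
            p=KP(.05,.125)+d*(-.168)+zz*.037; z=-zz*np.cos(lean)+d*np.sin(lean)
            print('  dump',th,p,inverse_kinematics(p-.006*z,q(z,sg*ky)))
E
```

```text
-77.25471052686714 -102.79519453599063 0.08612200647918047
1
grasp [0.46 0.1  0.03] [ 0.06  0.33  2.02 -0.    0.79  0.28]
ins0 [ 0.41 -0.09  0.12] [-0.38  0.14  2.   -0.    1.   -0.6 ]
l0 [ 0.43 -0.17  0.11] [-0.53  0.2   1.93 -0.    1.01 -0.75]
l30 [ 0.43 -0.17  0.07] [-0.16  0.25  2.19 -0.83  0.67  0.28]
s1 [ 0.43 -0.17  0.08] [-0.18  0.22  2.17 -0.76  0.69  0.18]
s2 [ 0.43 -0.2   0.16] [-0.24  0.11  2.05 -0.61  0.84 -0.08]
s3 [ 0.46 -0.31  0.21] [-0.48  0.13  1.88 -0.51  0.86 -0.42]
sc 0 [ 0.52  0.51  1.63 -0.    1.01  0.39]
  dump 0 [ 0.42 -0.13  0.16] [-0.47  0.12  1.88 -0.    1.15 -0.69]
  dump 0.7 [ 0.43 -0.19  0.26] [-0.83  0.41  1.42  0.35  1.92 -1.04]
  dump 1.2 [ 0.45 -0.27  0.29] [-0.94  0.72  1.15  0.55  2.37 -1.  ]
sc 0.5 [ 0.75  0.68  1.41 -0.41  1.38  0.77]
  dump 0 [ 0.42 -0.13  0.16] [-0.07  0.08  2.05 -0.6   0.94  0.05]
  dump 0.7 [ 0.43 -0.19  0.26] [-0.67  0.18  1.56  0.13  1.56 -0.9 ]
  dump 1.2 [ 0.45 -0.27  0.29] [-0.88  0.49  1.2   0.33  2.07 -1.04]
sc 0.8 [ 0.84  0.82  1.28 -0.57  1.62  0.86]
  dump 0 [ 0.42 -0.13  0.16] [ 0.16  0.18  2.16 -0.99  1.03  0.57]
[... 388 characters left out ...]
 -0.31  0.21] None
sc 0 None
  dump 0 [ 0.42 -0.13  0.16] [-0.47  0.12  1.88 -0.    1.15  2.45]
  dump 0.7 [ 0.43 -0.19  0.26] [-0.83  0.41  1.42  0.35  1.92  2.1 ]
  dump 1.2 [ 0.45 -0.27  0.29] [-0.94  0.72  1.15  0.55  2.37  2.14]
sc 0.5 [ 0.75  0.68  1.41 -0.41  1.38 -2.37]
  dump 0 [ 0.42 -0.13  0.16] None
  dump 0.7 [ 0.43 -0.19  0.26] [-0.67  0.18  1.56  0.13  1.56  2.24]
  dump 1.2 [ 0.45 -0.27  0.29] [-0.88  0.49  1.2   0.33  2.07  2.1 ]
sc 0.8 [ 0.84  0.82  1.28 -0.57  1.62 -2.28]
  dump 0 [ 0.42 -0.13  0.16] [ 0.16  0.18  2.16 -0.99  1.03 -2.57]
  dump 0.7 [ 0.43 -0.19  0.26] [-0.51  0.07  1.68 -0.08  1.33  2.42]
  dump 1.2 [ 0.45 -0.27  0.29] [-0.82  0.35  1.3   0.21  1.84  2.12]
```

Run:
```python
from h import *
np.set_printoptions(precision=4,suppress=True)
p,o=knife_pose(KO+kd*XG,kd,(XG,0))
r.move_to(p+U*.12,o)
snap('wrist','w1')
for t in ('knife','knife_tip','knife_handle'):
    print(t,[(round(d['score'],2),np.array(d['at'])) for d in models.mark_of(t,'wrist')[:2]])
r.move_l(p+U*.03,vel=.2)
print('stop',r.move_l(p,vel=.05,guard=6),telemetry.current_ee_pos(),p)
gripper_to(.0,60); print('open',telemetry.current_opening())
r.move_l(p+U*.12,vel=.15)
a,o2=knife_pose(KP(-.06,.099),kdir(0),(.103,.009))
r.move_to(a,o2)
snap('wrist','w2'); 
for t in ('knife_tip','keeper_notch','lid_edge','keeper'):
    print(t,[(round(d['score'],2),np.array(d['at'])) for d in models.mark_of(t,'wrist')[:2]])
snap('scene')
for t in ('knife_tip','knife'):
    print('sc',t,[(round(d['score'],2),np.array(d['at'])) for d in models.mark_of(t,'scene')[:2]])
print('exp tip',KP(-.06,.099),NOTCH,telemetry.current_t())
cv2.imwrite('pics/w12.png',np.hstack([cv2.imread('pics/w1.png'),cv2.imread('pics/w2.png')])[:, :][::1])
im=cv2.imread('pics/w12.png');cv2.imwrite('pics/w12.png',cv2.resize(im,(800,300)))
```

```text
knife [(0.73, array([0.4465, 0.0661, 0.0007]))]
knife_tip [(0.64, array([ 0.4286, -0.0353,  0.0112]))]
knife_handle [(0.65, array([0.4615, 0.1022, 0.0056]))]
stop False [0.4557 0.0953 0.0279] [0.4556 0.0953 0.028 ]
open 0.02167778924438703
knife_tip []
keeper_notch []
lid_edge []
keeper []
sc knife_tip [(0.78, array([ 0.436 , -0.1915,  0.1   ]))]
sc knife [(0.82, array([ 0.4097, -0.0912,  0.0866])), (0.25, array([0.5212, 0.2736, 0.0019]))]
exp tip [ 0.4308 -0.189   0.099 ] [ 0.444  -0.2475  0.093 ] 8.4167
```

View pics/w12.png

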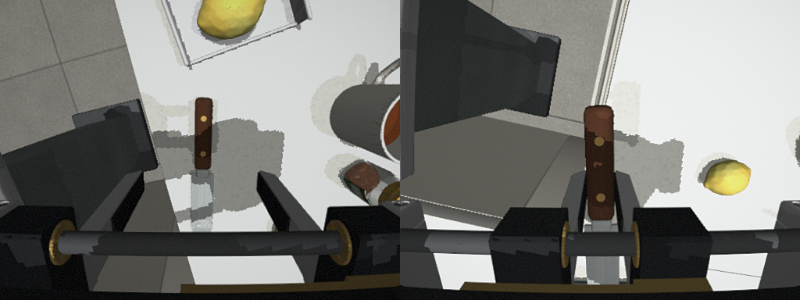

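The wrist views show the knife at (203,150) in the left picture. In the right picture it is gripped squarely by the handle at (598,160). The tip is where I expected, so I'll insert and lever.

Run:
```python
from h import *
np.set_printoptions(precision=4,suppress=True)
a,o=knife_pose(KP(.0,.099),kdir(0),(.103,.009))
print('g1',r.move_l(a,rot=o,vel=.1,guard=5))
a,o=knife_pose(KP(.05,.099),kdir(0),(.103,.009))
print('g2',r.move_l(a,rot=o,vel=.08,guard=6), telemetry.current_ee_pos()-a, telemetry.current_wrist_force())
for th in (.13,.26,.39,.52):
    p,o=lever(th,.05,-.001); r.move_l(p,rot=o,vel=.06)
    print(th,telemetry.current_wrist_force(),telemetry.current_ee_pos()-p)
r.hold(.3)
snap('scene','s3')
for t in ('lid_edge','knife_tip','knife'):
    print(t,[(round(d['score'],2),np.array(d['at'])) for d in models.mark_of(t,'scene')[:2]])
im=cv2.imread('pics/s3.png')[190:340,260:420];cv2.imwrite('pics/s3c.png',cv2.resize(im,(640,600),interpolation=cv2.INTER_CUBIC))
print(telemetry.current_t())
```

```text
g1 False
g2 False [-0.0004  0.0001 -0.0002] [-0.1554  0.6656 -0.4903]
0.13 [-0.6405  1.6128  1.1095] [-0.0005  0.0012  0.0002]
0.26 [-1.3059  1.6321  1.5817] [-0.      0.0005  0.0001]
0.39 [-0.1111  1.2452  1.2206] [ 0.0001 -0.0001  0.0002]
0.52 [-1.7927  2.4218  0.115 ] [ 0.0002 -0.0002  0.0001]
lid_edge [(0.79, array([ 0.4464, -0.2498,  0.1271])), (0.45, array([0.5201, 0.2396, 0.0333]))]
knife_tip []
knife [(0.84, array([ 0.4328, -0.2082,  0.0568])), (0.72, array([ 0.4623, -0.3306, -0.    ]))]
12.05
```

View pics/s3c.png

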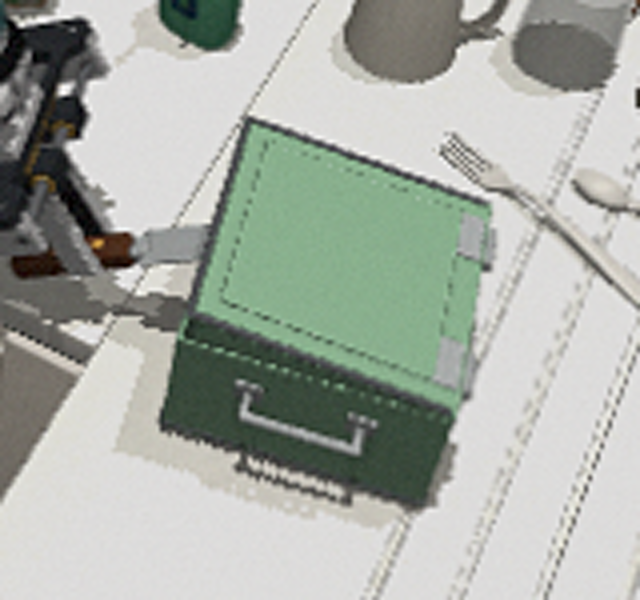

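The lid's front edge is up by about 22 mm (0.13 rad), with the blade under it at (180,245). Next I'll swing it open.

Run:
```python
from h import *
np.set_printoptions(precision=3,suppress=True)
for phi in np.r_[.2,.35,.5:1.75:.15,1.72]:
    f=min(1,(phi-.1)/1.0)
    p,o=swing(phi,.126+.022*f,.52); r.move_l(p,rot=o,vel=.12)
    print(round(phi,2),telemetry.current_wrist_force())
snap('scene','s4')
for t in ('lid_edge','knife_tip'):
    print(t,[(round(d['score'],2),np.array(d['at'])) for d in models.mark_of(t,'scene')[:2]])
im=cv2.imread('pics/s4.png')[150:340,240:440];cv2.imwrite('pics/s4c.png',cv2.resize(im,(630,600),interpolation=cv2.INTER_CUBIC))
print(KP(.168,.105),telemetry.current_t())
```

```text
0.2 [-0.63  -0.282 -1.991]
0.35 [ 0.674  0.288 -1.308]
0.5 [ 0.95  -0.009 -0.921]
0.65 [-0.16   0.29   0.236]
0.8 [-0.294 -0.288 -1.676]
0.95 [-0.235  0.474 -0.643]
1.1 [-0.563  0.23  -0.125]
1.25 [ 0.499  0.476 -0.985]
1.4 [ 0.006  0.096 -2.507]
1.55 [-0.127 -0.7   -0.406]
1.7 [ 0.081  0.388 -1.301]
1.72 [-0.94   0.679 -1.427]
lid_edge [(0.59, array([ 0.483, -0.439,  0.273])), (0.54, array([ 0.526,  0.24 , -0.   ]))]
knife_tip [(0.77, array([ 0.49 , -0.437,  0.253])), (0.31, array([ 0.484, -0.441,  0.274]))]
[ 0.481 -0.411  0.105] 15.9833
```

View pics/s4c.png

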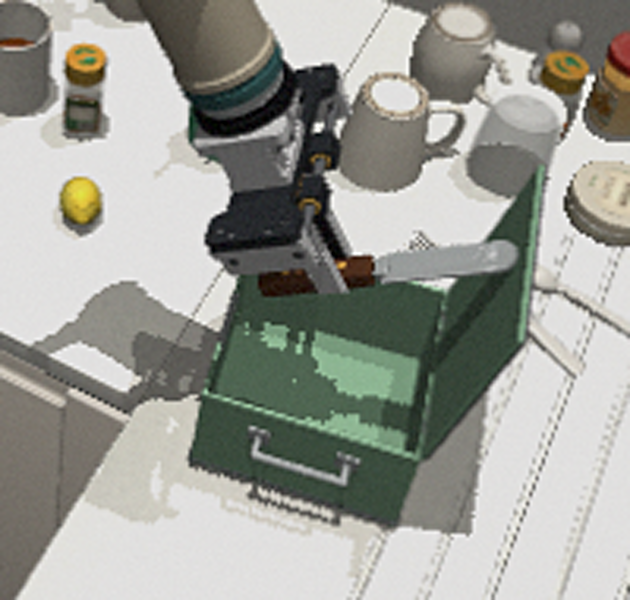

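The lid stands open at about 1.74 rad, with its top edge at (540,170) in the crop. I'll lay the knife back where it was, then look at the scoop and the keeper interior.

Run:
```python
from h import *
np.set_printoptions(precision=4,suppress=True)
e=telemetry.current_ee_pos()
r.move_l(e-kx*.12+U*.04,vel=.2)
p,o=knife_pose(KO+kd*XG,kd,(XG,0))
r.move_to(p+U*.10,o)
r.move_l(p+U*.01,vel=.2)
print('touch',r.move_l(p+U*.0005,vel=.03,guard=4),telemetry.current_ee_pos()-p)
gripper_to(.06); r.move_l(p+U*.12,vel=.2)
print(telemetry.current_t())
# look down on the scoop
S=np.array([.524,.274,0]);sd=np.array([.128,-.992,0]);y=np.cross(U,sd)
r.move_to(np.array([.50,.22,.28]),q(-U,y))
for c in ('wrist','top','scene'):
    snap(c,'k_'+c)
    for t in ('scoop','scoop_handle','scoop_mouth','knife','knife_tip','lid_edge','keeper','mug'):
        print(c,t,[(round(d['score'],2),np.array(d['at'])) for d in models.mark_of(t,c)[:2]])
print(telemetry.current_t())
im=np.hstack([cv2.imread('pics/k_wrist.png'),cv2.imread('pics/k_scene.png')]);cv2.imwrite('pics/k.png',cv2.resize(im,(800,300),interpolation=cv2.INTER_AREA))
```

```text
touch False [0.     0.     0.0006]
20.55
wrist scoop [(0.8, array([ 0.52  ,  0.2738, -0.0017]))]
wrist scoop_handle [(0.62, array([0.5122, 0.3864, 0.0395]))]
wrist scoop_mouth [(0.85, array([0.5323, 0.2094, 0.002 ]))]
wrist knife [(0.62, array([ 0.444 ,  0.0628, -0.0017]))]
wrist knife_tip [(0.91, array([ 0.4345, -0.034 ,  0.0084]))]
wrist lid_edge [(0.64, array([0.5232, 0.2435, 0.0057]))]
wrist keeper []
wrist mug [(0.67, array([0.671 , 0.1031, 0.0024]))]
top scoop [(0.8, array([0.5226, 0.2755, 0.0035])), (0.34, array([0.4517, 0.0642, 0.0012]))]
top scoop_handle [(0.89, array([0.5071, 0.3874, 0.0411]))]
top scoop_mouth [(0.77, array([0.5332, 0.2021, 0.0075]))]
top knife [(0.94, array([0.4505, 0.0675, 0.0017]))]
top knife_tip [(0.7, array([ 0.4323, -0.0379,  0.0088]))]
top lid_edge [(0.59, array([ 0.4848, -0.4426,  0.2691]))]
top keeper [(0.95, array([ 0.467 , -0.3308, -0.    ]))]
top mug [(0.9, array([ 0.6693,  0.1047, -0.0012])), (0.23, array([0.5336, 0.2042, 0.0065]))]
scene scoop [(0.95, array([0.5243, 0.2725, 0.004 ]))]
scene scoop_handle [(0.78, array([0.5102, 0.3873, 0.0403])), (0.41, array([0.4574, 0.1019, 0.0102]))]
scene scoop_mouth [(0.9, array([ 0.5318,  0.2035, -0.0005]))]
scene knife [(0.81, array([ 0.4476,  0.0619, -0.0027]))]
scene knife_tip [(0.59, array([ 0.4334, -0.0366,  0.0131]))]
scene lid_edge [(0.88, array([ 0.484 , -0.4389,  0.2713])), (0.72, array([0.5317, 0.2065, 0.0033]))]
scene keeper [(0.62, array([ 0.4616, -0.3328, -0.0024])), (0.29, array([ 0.5234,  0.2427, -0.0004]))]
scene mug [(0.6, array([0.5209, 0.2383, 0.0321])), (0.58, array([0.6712, 0.1046, 0.0052]))]
22.675
```

View pics/k.png

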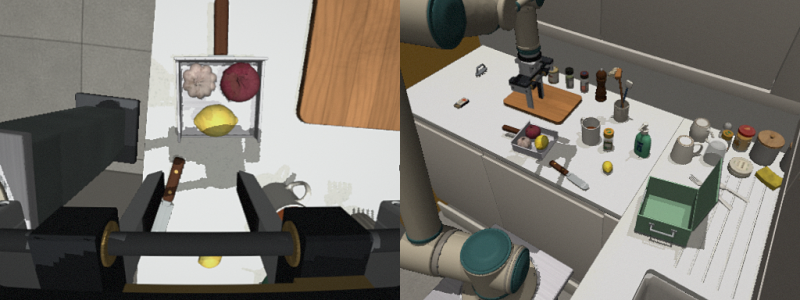

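The knife lies flat and the lid stays open. The scoop still sits at (217,97) in the wrist view, with all three vegetables in it. Next I'll grip it near its rear wall, with the tool leaning back.

```bash
cat >> h.py <<'E'
S=np.array([.5227,.274,0]); sd=np.array([.121,-.993,0]); sd/=np.linalg.norm(sd)
LEAN=.55; GX=-.098
def scoop_pose(mouth,hd,th):
    """tool pose with the scoop's mouth at mouth, heading hd, pitched th mouth-down"""
    y=np.cross(U,hd); d=hd*np.cos(th)-U*np.sin(th); zz=np.cross(d,y)
    z=d*np.sin(LEAN)-zz*np.cos(LEAN)
    return mouth+d*(GX-.068)+zz*.040-.006*z, q(z,y), z
E
python3 - <<'E'
from h import *
np.set_printoptions(precision=4,suppress=True)
p,o,z=scoop_pose(S+.068*sd,sd,0)
gripper_to(.06)
r.move_to(p-z*.12+U*.02,o)
r.move_l(p-z*.04,vel=.2)
print('touch',r.move_l(p,vel=.05,guard=6),telemetry.current_ee_pos()-p)
gripper_to(0,60); print('open',telemetry.current_opening())
f0=telemetry.current_wrist_force()
p1,o1,_=scoop_pose(S+.068*sd+U*.05,sd,-.08)
r.move_l(p1,rot=o1,vel=.06); r.hold(.2)
print('dF',telemetry.current_wrist_force()-f0,telemetry.current_torque())
snap('scene','l')
for c in ('scene','top'):
    if c=='top': snap(c)
    for t in ('scoop','scoop_handle','scoop_mouth'):
        print(c,t,[(round(d['score'],2),np.array(d['at'])) for d in models.mark_of(t,c)[:2]])
print('exp',S+.068*sd+U*.05,telemetry.current_t())
im=cv2.imread('pics/l.png')[110:240,100:270];cv2.imwrite('pics/lc.png',cv2.resize(im,(680,520),interpolation=cv2.INTER_CUBIC))
E
```

```text
touch False [0.0002 0.0002 0.0002]
open 0.021512167974438445
dF [ 0.7288  0.9985 -4.8206] [ 1.1853  0.1951 -0.0223]
scene scoop [(0.69, array([0.5219, 0.2699, 0.0424]))]
scene scoop_handle [(0.63, array([0.5134, 0.3886, 0.0728]))]
scene scoop_mouth [(0.59, array([0.5303, 0.2063, 0.0541]))]
top scoop [(0.9, array([0.5248, 0.2739, 0.0433])), (0.67, array([0.522 , 0.2376, 0.0487]))]
top scoop_handle [(0.7, array([0.5047, 0.3878, 0.0782]))]
top scoop_mouth [(0.76, array([0.534 , 0.2037, 0.0548])), (0.31, array([0.5225, 0.2437, 0.0761]))]
exp [0.5309 0.2065 0.05  ] 27.4667
```

View pics/lc.png

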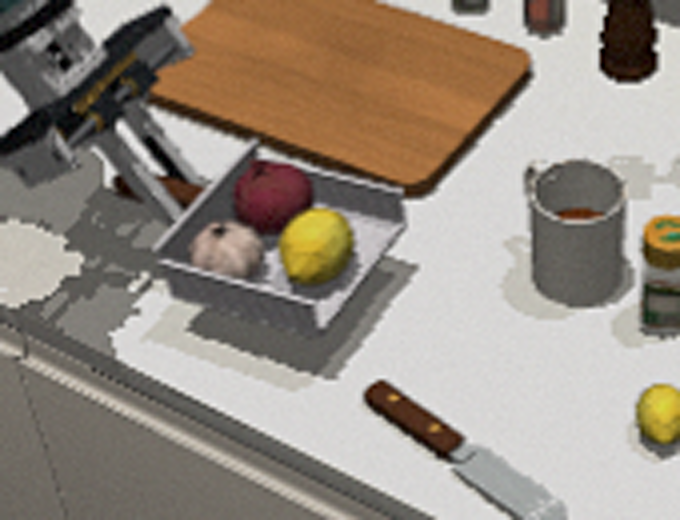

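The scoop hangs level in the grip, with all three vegetables inside at about (280,235). I'll carry it over and tip it.

Run:
```python
from h import *
np.set_printoptions(precision=4,suppress=True)
p,o,_=scoop_pose(S+.068*sd+U*.17,sd,-.08); r.move_l(p,rot=o,vel=.15)
p,o,_=scoop_pose(KP(.05,.17),kx,-.06); r.move_l(p,rot=o,vel=.18)
for th,h,v in ((.2,.15,.12),(.4,.13,.1),(.6,.12,.1),(.8,.12,.1),(1.0,.12,.1),(1.15,.125,.1)):
    p,o,_=scoop_pose(KP(.05,h),kx,th); r.move_l(p,rot=o,vel=v)
    print(th,telemetry.current_wrist_force())
r.hold(.4)
snap('scene','d'); snap('top','dt')
for c in ('scene','top'):
    for t in ('onion_mid','garlic_mid','lemon_mid','scoop_mouth'):
        print(c,t,[(round(d['score'],2),np.array(d['at'])) for d in models.mark_of(t,c)[:2]])
print(telemetry.current_t())
A=cv2.imread('pics/d.png')[150:350,220:440];B=cv2.imread('pics/dt.png')[150:290,300:440]
cv2.imwrite('pics/dd.png',np.hstack([cv2.resize(A,(440,400)),cv2.resize(B,(360,400))]))
```

```text
0.2 [ 0.3814  0.1862 -5.2833]
0.4 [-0.7238  0.0795 -4.7316]
0.6 [-0.5654  1.7031 -6.2338]
0.8 [-0.101   0.5715 -2.4538]
1.0 [ 0.4167  0.8783 -3.554 ]
1.15 [-0.0347  0.382  -1.976 ]
scene onion_mid [(0.65, array([ 0.524 , -0.3725,  0.0453]))]
scene garlic_mid [(0.62, array([ 0.4468, -0.3857,  0.0772])), (0.35, array([ 0.5235, -0.3701,  0.0491]))]
scene lemon_mid [(0.58, array([ 0.556 , -0.0521,  0.0183])), (0.54, array([ 0.4441, -0.3658,  0.0344]))]
scene scoop_mouth [(0.9, array([ 0.4611, -0.2993,  0.1264]))]
top onion_mid [(0.49, array([ 0.524 , -0.369 ,  0.0453]))]
top garlic_mid [(0.46, array([ 0.4546, -0.3858,  0.0811]))]
top lemon_mid [(0.45, array([ 0.5518, -0.0539,  0.0202])), (0.43, array([ 0.4504, -0.3635,  0.0327]))]
top scoop_mouth []
35.1417
```

View pics/dd.png

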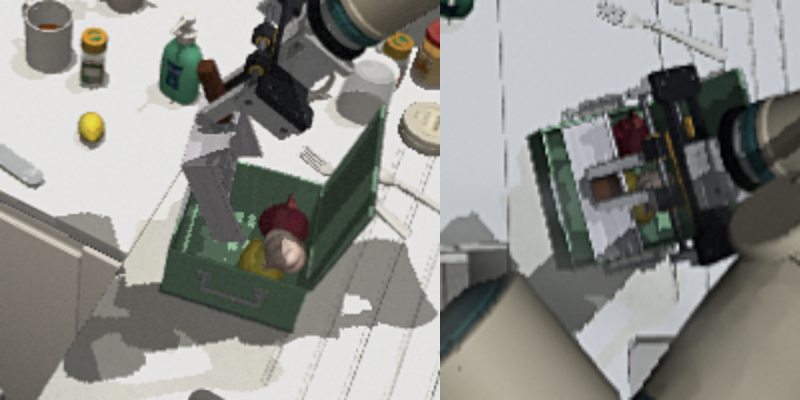

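All three vegetables lie in the keeper: onion at (285,213), garlic at (285,248) on top of the lemon at (262,258). The scoop is empty, so I'll return it.

Run:
```python
from h import *
np.set_printoptions(precision=4,suppress=True)
for s,h,th in ((.04,.16,1.0),(.02,.18,.5),(0,.19,0)):
    p,o,_=scoop_pose(KP(s,h),kx,th); r.move_l(p,rot=o,vel=.15)
M=S+.068*sd
p,o,_=scoop_pose(M+U*.15,sd,0); r.move_l(p,rot=o,vel=.2)
p,o,z=scoop_pose(M+U*.01,sd,0); r.move_l(p,rot=o,vel=.15)
p,o,z=scoop_pose(M-U*.001,sd,0); print('touch',r.move_l(p,rot=o,vel=.03,guard=4),telemetry.current_ee_pos()-p)
gripper_to(.06); r.hold(.2)
r.move_l(p-z*.10,vel=.15)
r.move_l(p-z*.10+U*.15,vel=.2)
r.hold(.3)
snap('scene','e'); snap('top','et')
for c in ('scene','top'):
    for t in ('onion_mid','garlic_mid','lemon_mid','scoop','scoop_mouth','scoop_handle','knife','knife_tip','lid_edge','spice_jar','soap','mug'):
        print(c,t,[(round(d['score'],2),np.array(d['at'])) for d in models.mark_of(t,c)[:2]])
kz=lambda P:((np.array(P)-KC)@kx,(np.array(P)-KC)@ky)
print(telemetry.current_t())
A=cv2.imread('pics/e.png')[100:350,90:440];B=cv2.imread('pics/et.png')[150:290,300:440]
cv2.imwrite('pics/ee.png',np.hstack([cv2.resize(A,(490,350)),cv2.resize(B,(300,350))]))
```

```text
touch True [0.0002 0.0003 0.001 ]
scene onion_mid [(0.63, array([ 0.5252, -0.3712,  0.0456])), (0.61, array([ 0.4423, -0.2459,  0.0935]))]
scene garlic_mid [(0.63, array([ 0.4471, -0.3833,  0.0767])), (0.45, array([0.5316, 0.2068, 0.0033]))]
scene lemon_mid [(0.61, array([ 0.5562, -0.0523,  0.0183])), (0.59, array([ 0.4457, -0.3648,  0.0351]))]
scene scoop []
scene scoop_mouth [(0.82, array([0.5308, 0.2031, 0.005 ])), (0.68, array([0.6741, 0.1069, 0.0024]))]
scene scoop_handle [(0.72, array([0.5119, 0.3877, 0.0395]))]
scene knife [(0.59, array([0.4448, 0.0654, 0.0009])), (0.31, array([0.6721, 0.103 , 0.004 ]))]
scene knife_tip [(0.95, array([ 0.4333, -0.0359,  0.0115])), (0.25, array([ 0.4824, -0.4404,  0.2714]))]
scene lid_edge [(0.94, array([ 0.4862, -0.44  ,  0.273 ]))]
scene spice_jar [(0.64, array([0.6628, 0.0043, 0.0001]))]
scene soap [(0.94, array([ 0.6974, -0.1258,  0.0015])), (0.57, array([0.5147, 0.3864, 0.0407]))]
scene mug [(0.6, array([0.6735, 0.1052, 0.0029])), (0.23, array([ 0.4847, -0.4425,  0.2708]))]
top onion_mid [(0.78, array([ 0.5269, -0.3674,  0.047 ])), (0.5, a
[... 179 characters left out ...]
.0533,  0.024 ]))]
top scoop [(0.55, array([0.5222, 0.2735, 0.0023]))]
top scoop_mouth [(0.68, array([0.5328, 0.2032, 0.0057]))]
top scoop_handle [(0.79, array([0.5077, 0.3845, 0.0407])), (0.28, array([0.5346, 0.2051, 0.0077]))]
top knife [(0.88, array([ 0.4509,  0.0651, -0.0008])), (0.62, array([ 0.4506, -0.383 ,  0.079 ]))]
top knife_tip [(0.28, array([0.4494, 0.0659, 0.0017]))]
top lid_edge [(0.88, array([ 0.4833, -0.4411,  0.2681]))]
top spice_jar [(0.73, array([0.6607, 0.0041, 0.0052]))]
top soap [(0.49, array([ 0.6963, -0.1244, -0.0008])), (0.17, array([ 0.4316, -0.0426,  0.0132]))]
top mug [(0.92, array([ 0.6727,  0.1039, -0.0014])), (0.18, array([ 0.4494, -0.3633,  0.0317]))]
45.5583
```

View pics/ee.png

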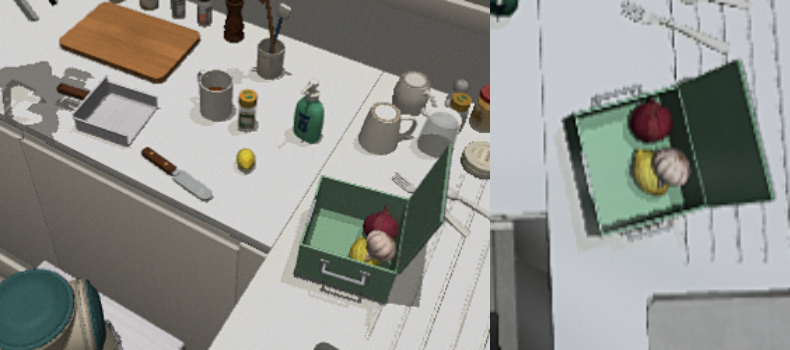

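The final views show everything in place: the vegetables are in the keeper around (378,235), the lid is open, and the scoop and knife lie flat. The bystanders haven't moved. Handing in.

```bash
python3 -c "
from h import *
r.sign_off(); print(telemetry.current_t())"
```

```text
the job is handed in; nothing more can be done
the job is handed in; nothing more can be done
```

The vegetables are in the keeper and I handed the job in at about 46 s of the 72 s allowed. No verdict came back.

**What I did:**
- **Lid:** I levered it up at the notch with the knife on the sill, to about 0.13 rad. I then swung it back with the blade to about 1.74 rad.
- **Knife:** I laid it flat back where it had been.
- **Scoop:** I lifted it by its handle and tipped the onion, garlic and larger lemon into the keeper. I set it down empty at its original place.

**Last checks, from the scene and top cameras:**
- **Vegetables:** All three lie inside the keeper. Their middles are at about 46, 78 and 34 mm height, below the 105 mm rim. The garlic rests on top of the lemon.
- **Lid:** The front edge is at about 0.27 m height, behind the hinge, so it is still standing open.
- **Knife and scoop:** Both lie level on the worktop.
- **Bystanders:** The spice jar, soap and mug read within about 4 mm of their first positions. The gripper was clear of everything.

**What disagreed or missed:** the scoop was missed once in the scene view and the knife-tip reading was poor once in the top view. Each was confirmed by the other camera. The networks also reported the small decoy lemon on the worktop, at times ahead of the larger one.

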